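# Pack out the end gap of a sign

## Task

Three red blocks are screwed in a row on a dark sign board, and the row leaves one narrow gap at its left end, between the last block and the wooden end stop with a lip at its rear. Find by trial the thickest of the three loose wooden packers that will slide into that gap from the front, and push it fully home until it meets the lip. Leave the other two packers lying clear of the gap, and do not disturb the jar or the screwdriver.

Things in the scene. Friction and masses are not known exactly. Their poses are not given: they have to be found in the camera images.
- board: fixed dark wooden backing board, 340 mm (x) by 460 mm (y), 12 mm thick; origin on its underside, 30 mm to the left (+y) of the middle of the board's area; x points away from the robot roughly, z up; its top is 12 mm above the origin
- gap_corner (a point): front end of the end stop's inner face, on the board's top surface (12 mm above the table). Axes as the board's: x points into the gap, y left, into the stop: a bar 20 mm wide, 95 mm long, 30 mm high. The gap lies at y below 0, to the nearest red block, whose front face is at x = 0; front corners are rounded 4 mm. A packer fully home has its centre at x = 30 mm and sticks out 12 mm
- gap_lip (a point): front of the lip that closes the gap's rear, at the stop's inner face, 72 mm behind (+x) gap_corner, same axes; the lip is 15 mm wide (y from 0 to -15 mm), 30 mm high. The gap's width varies and is not given: exactly one packer goes in with about 1.5 mm of play, a thicker one does not go in, a thinner one goes in but is loose by 5 mm or more
- block_peak: red wooden sign block screwed to the board, its rear edge a pointed gable; 30 mm high, parallel sides 75 mm long; the three blocks differ in width (55 to 80 mm). Origin: underside, middle of the flat front face; x points to the shaped rear edge. One of three in a row; the one whose origin lies 55.5 mm to the right (-y) of gap_corner bounds the gap
- block_arch: red wooden sign block screwed to the board, its rear edge a round arch; 30 mm high, parallel sides 75 mm long; the three blocks differ in width (55 to 80 mm). Origin: underside, middle of the flat front face; x points to the shaped rear edge. One of three in a row; the one whose origin lies 55.5 mm to the right (-y) of gap_corner bounds the gap
- block_tower: red wooden sign block screwed to the board, its rear edge cut into three square teeth; 30 mm high, parallel sides 75 mm long; the three blocks differ in width (55 to 80 mm). Origin: underside, middle of the flat front face; x points to the shaped rear edge. One of three in a row; the one whose origin lies 55.5 mm to the right (-y) of gap_corner bounds the gap
- packer_thick: loose plain light wooden packer, a straight bar 84 mm long (x), 24 mm thick (y), 30 mm high (z), lying flat-bottomed on the board; origin at the centre of its underside; either end may go in first
- packer_middle: loose plain light wooden packer, a straight bar 84 mm long (x), 20 mm thick (y), 30 mm high (z), lying flat-bottomed on the board; origin at the centre of its underside; either end may go in first
- packer_thin: loose plain light wooden packer, a straight bar 84 mm long (x), 16 mm thick (y), 30 mm high (z), lying flat-bottomed on the board; origin at the centre of its underside; either end may go in first
- jar: bystander: glass jar with steel lid, 64 mm across, 75 mm high, standing on the table left of the board
- screwdriver: bystander: screwdriver lying on the table right of the board
Not all that is in view belongs to the job. Leave any grey look-alike of the packer_thin alone. What is shaped like the packer_thick but green is not meant.

How it is judged (in metres and radians):
At the end, for the whole second after the job is handed in: the thickest packer that fits the gap stands in it flat on the board, home against the lip (within about 4 mm) and square to the board (within 0.06 rad); the centres of the other two packers are more than 50 mm from gap_corner; all three packers at rest (((y of block_peak in the frame of gap_corner above -0.08 m and x of packer_thick in the frame of gap_corner between 0.025 and 0.034 m and y of packer_thick in the frame of gap_corner between -0.024 and 0 m and angle between the x axis of packer_thick and the x axis of board, either way round below 0.06 rad and angle between packer_thick's own z axis and vertical below 0.08 rad and z of packer_thick in the frame of gap_corner below 0.004 m and horizontal distance between each of packer_middle, packer_thin and gap_corner above 0.05 m) or (y of block_arch in the frame of gap_corner above -0.08 m and x of packer_middle in the frame of gap_corner between 0.025 and 0.034 m and y of packer_middle in the frame of gap_corner between -0.024 and 0 m and angle between the x axis of packer_middle and the x axis of board, either way round below 0.06 rad and angle between packer_middle's own z axis and vertical below 0.08 rad and z of packer_middle in the frame of gap_corner below 0.004 m and horizontal distance between each of packer_thick, packer_thin and gap_corner above 0.05 m) or (y of block_tower in the frame of gap_corner above -0.08 m and x of packer_thin in the frame of gap_corner between 0.025 and 0.034 m and y of packer_thin in the frame of gap_corner between -0.024 and 0 m and angle between the x axis of packer_thin and the x axis of board, either way round below 0.06 rad and angle between packer_thin's own z axis and vertical below 0.08 rad and z of packer_thin in the frame of gap_corner below 0.004 m and horizontal distance between each of packer_thick, packer_middle and gap_corner above 0.05 m)) and linear speed of each of packer_thick, packer_middle, packer_thin below 0.01 m/s); the robot touches nothing.
It fails at once if the jar is shifted by more than 30 mm (distance of jar from where it was at the start of the episode above 0.03 m).
It fails at once if the screwdriver is shifted by more than 30 mm (distance of screwdriver from where it was at the start of the episode above 0.03 m).
It also fails if it takes over 72 s, if anything falls off the work surface, if the arm or the gripper's body presses on something with over 40 N, if the wrist force passes 120 N, or if a joint passes its speed limit or range.

## Robot

A 6-joint arm with a two-finger parallel gripper is mounted at the origin on the work surface. World frame = base frame: x ahead of the robot, y to its left, z up, the work surface at z = 0. Lengths are in mm, angles in rad, forces in N, time in s.
With the tool pointing down it reaches from about 350 to 775 mm from the base axis. Payload 7.3 kg.
Tool frame: the origin (TCP) lies at the very end of the fingers, on their centre line; the grasp point (between the pads) lies 19 mm behind it; x points along the fingers, z is the direction in which the jaws open and shut, and the axes are right-handed (so a half turn about x gives the same grasp; the last joint's range is limited). The gripper opens to 92 mm and grips with 3 to 60 N. Pads are 19 mm wide; open, the fingers measure 130 mm over their backs; the gripper's body (75 mm by 190 mm) begins 47 mm behind the grasp point.
Start: joints at [1.179, 0.342, 1.524, -0, 1.275, -0.146], TCP at [127.733, 509.244, 226.741] pointing down, gripper open.
Joint ranges: [-2.53, 2.53], [-0.77, 2.02], [0.04, 2.7], [-1, 4.14], [0.28, 2.66], [-3.11, 3.11]. Speed limits (rad/s): [2.57, 2.57, 3.14, 3.14, 3.14, 3.14].

## Interface

Orientations are given as [roll, pitch, yaw] about the fixed x, y, z axes, in that order (R = Rz(yaw) Ry(pitch) Rx(roll)).
In Python, from plant import * gives the robot as it stands.
- The arm moves only by the shell command python3 -m creep 'ROWS'. ROWS is JSON, a list of rows, each an object of numbers: "tx", "ty", "tz": the shift along the tool's x, y, z in cm; "wx", "wy", "wz": the turn, a rotation vector about the tool's x, y, z in rad; "gripper": the closure, from -1 (fully open) to 1 (shut). A call has 1 to 8 rows; each row is the pose to reach, as a shift and turn from the pose commanded when the call began, along the tool's axes at that moment; what a row does not reach only later rows make up. A row lasts 1/12 s, in which the tool goes at most 41.7 mm and 7.16 degrees, less where a joint would pass 70% of its speed; a pose out of reach is approached as far as the arm can. A call with a gripper value outside its range is refused whole. The fingers move at their own pace and stop on an object; the grip force is fixed at half the most. Time passes only in rows, so rows that repeat a pose let the fingers close. It gives the time, the measured TCP pose, the force and the opening at its end, in the units of the state.
- get_obs(): the state, without advancing time (a new reading comes with each control period).
- capture(name): name is "side" or "top" or "wrist"; returns a dict with "frame" (480x640x3 uint8, red, green, blue), "z_map" (480x640 float32, mm along the optical axis (not along the pixel's ray), 0 where there is no reading), "vertical_fov" (degrees; the focal length in pixels is half the picture's height over the tangent of half this angle, whatever the lens; pixels are square), "cx", "cy" (the principal point, pixels), "xyz" and "rotation" of the camera in the world. Camera axes: x right, y down, z forward; pixel columns grow to the right and rows downward; lengths in mm; the calibration is good to about 2 mm. A picture is of the moment at which its call begins.
- close_job(): hands the job in, once; it reports no verdict.
The state is a dict: "time": time; "joint_positions": joint angles; "dq": joint speeds; "tau": joint torques, N m; "tool_pos": TCP position; "tcp_rot": TCP orientation; "contact_force": force on the tool from outside, world axes, zero at the start; "moment": the same for the moment, N m; "grip_width": finger opening in mm.
Only numpy, scipy, OpenCV 4.12 (cv2) and the standard library are available. Lean on these libraries where they do the work, as an engineer would, in place of code of your own. Each camera call takes 0.05 s, during which the arm holds its last target.

## Working session

There is one attempt and no reset: what is moved stays moved. The work goes in short steps, Python scripts to look and compute and a shell command to move; the robot and the scene stay as the last step left them, time stands still between calls to the robot, and variables do not carry over. Pictures are saved under pics/ and viewed, and the job is handed in when it is done.

```bash
ls; mkdir -p pics
python3 - <<'E'
from plant import *
import cv2
print(get_obs())
for n in ["top","side","wrist"]:
    c=capture(n); cv2.imwrite(f"pics/{n}0.png",c["frame"][:,:,::-1])
    print(n,c["vertical_fov"],c["cx"],c["cy"],c["xyz"],c["rotation"])
E
```

```text
pics
{'time': 0.0, 'joint_positions': array([ 1.17900830e+00,  3.42731869e-01,  1.52502564e+00, -1.09466679e-05,
        1.27537528e+00, -1.45981645e-01]), 'dq': array([ 1.21592279e-03, -1.07577286e-03,  2.10149302e-03,  2.60809068e-06,
        1.39409302e-03,  2.48771607e-03]), 'tau': array([-1.30930664e-03, -4.31251681e+01, -2.44216830e+01,  7.17673148e-02,
        5.60577388e-02, -1.27595540e-04]), 'tool_pos': array([127.5688707 , 508.84811936, 226.03719853]), 'tcp_rot': array([ 3.00240741,  1.56925616, -1.95578476]), 'contact_force': array([-0.0172739 ,  0.79651961,  0.05950056]), 'moment': array([ 0.02265777, -0.03020445,  0.00593771]), 'grip_width': 91.78884118825962}
top 45.19822736704454 315.8396888050089 237.71979330025937 [ 265.46170706  -28.75581829 1374.16843025] [-2.96109475  0.00441585 -1.55328206]
side 54.32312410221653 315.86408036281256 239.73003498720558 [ 110.18570924 -665.78274707  739.01199592] [-2.27774707 -0.01452701 -0.55488861]
wrist 68.18241945488757 315.51285517828927 240.4154904889736 [ 60.6646782  526.0506686  384.03209477] [ 2.88063284e+00 -3.49372131e-05  1.32579390e+00]
```

View pics/top0.png

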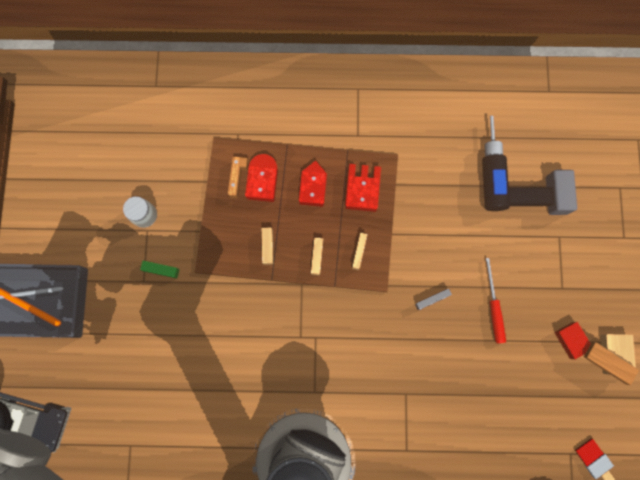

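View pics/side0.png

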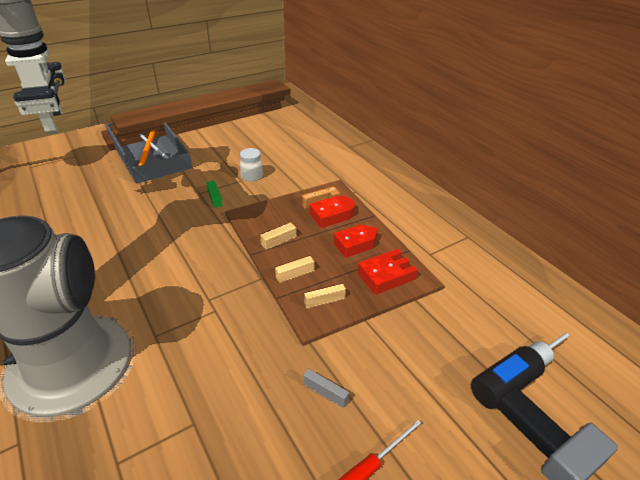

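View pics/wrist0.png

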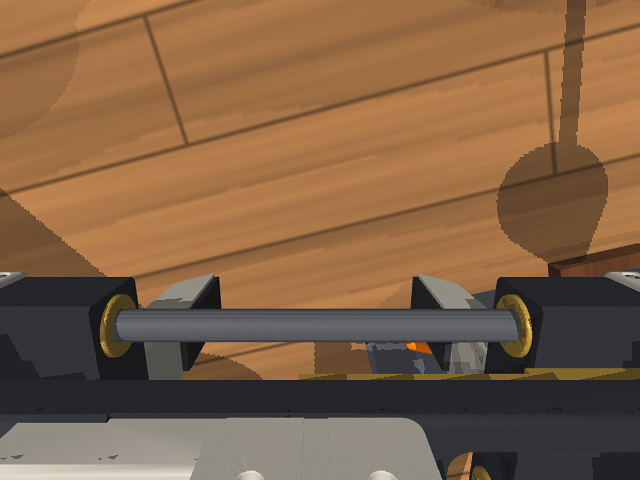

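The top view shows the arch block (262,178) next to the stop (235,175). The packers are at (267,245), (317,256) and (360,251), the grey look-alike is at (433,299) and the green bar is at (159,270). Next I'll enlarge the top view and measure.

```bash
cat > h.py <<'E'
from plant import *
import cv2, numpy as np
from scipy.spatial.transform import Rotation as R
def K(c):
    f=240/np.tan(np.radians(c["vertical_fov"]/2)); return f
def pt(c,u,v,z):  # intersect pixel ray with world plane z (mm)
    f=K(c); Rm=R.from_euler("xyz",c["rotation"]).as_matrix()
    d=Rm@np.array([(u-c["cx"])/f,(v-c["cy"])/f,1.0]); o=np.array(c["xyz"])
    return o+d*(z-o[2])/d[2]
def proj(c,p):
    f=K(c); Rm=R.from_euler("xyz",c["rotation"]).as_matrix()
    q=Rm.T@(np.array(p)-c["xyz"]); return np.array([c["cx"]+f*q[0]/q[2],c["cy"]+f*q[1]/q[2]])
def cloud(c):
    f=K(c); Rm=R.from_euler("xyz",c["rotation"]).as_matrix()
    z=c["z_map"]; v,u=np.mgrid[0:480,0:640]
    P=np.stack([(u-c["cx"])/f*z,(v-c["cy"])/f*z,z],-1)
    return P@Rm.T+np.array(c["xyz"])
def crop(c,x0,y0,x1,y1,s,name):
    im=cv2.resize(c["frame"][y0:y1,x0:x1,::-1],None,fx=s,fy=s,interpolation=cv2.INTER_CUBIC)
    cv2.imwrite("pics/"+name,im)
E
python3 - <<'E'
from h import *
c=capture("top"); crop(c,195,130,405,295,3.8,"top_crop.png")
s=capture("side"); crop(s,220,170,450,350,3.4,"side_crop.png")
P=cloud(c)
hsv=cv2.cvtColor(c["frame"],cv2.COLOR_RGB2HSV)
for n,(u,v) in {"board":(300,230),"arch":(262,185),"table":(300,330),"p1":(267,245),"p2":(317,256),"p3":(360,251)}.items(): print(n,P[v,u].round(1))
# top faces of packers: light wood pixels on height
Z=P[:,:,2]
for n,(u,v) in {"p1":(267,245),"p2":(317,256),"p3":(360,251)}.items():
    m=np.zeros(Z.shape,np.uint8); sub=Z[v-25:v+25,u-20:u+20]>30
    m[v-25:v+25,u-20:u+20]=sub
    k,l,st,ce=cv2.connectedComponentsWithStats(m); i=l[v,u]
    ys,xs=np.nonzero(l==i)
    pts=np.array([pt(c,x,y,42)[:2] for x,y in zip(xs,ys)],np.float32)
    print(n,len(xs),cv2.minAreaRect(pts),len(xs)*(1332/K(c))**2)
E
```

```text
board [532.4  20.1  10.7]
arch [633.6 112.   44.5]
table [294.6  15.1   1. ]
p1 [488.9  95.4  43.8]
p2 [465.4 -22.1  39.6]
p3 [ 477.9 -122.1   46.6]
p1 375 ((489.149658203125, 96.52511596679688), (85.65894317626953, 24.417957305908203), 4.065857887268066) 2001.2823011903693
p2 313 ((466.50250244140625, -20.57921600341797), (20.013063430786133, 84.7205581665039), 85.4200439453125) 1670.4036273935615
p3 252 ((479.9578552246094, -120.13691711425781), (16.201526641845703, 85.18391418457031), 77.37531280517578) 1344.8617063999282
```

View pics/top_crop.png

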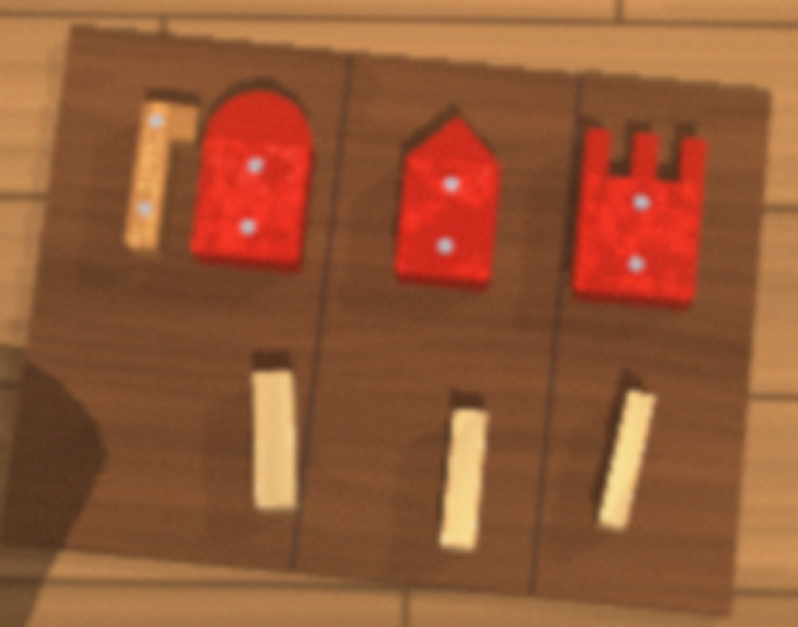

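View pics/side_crop.png

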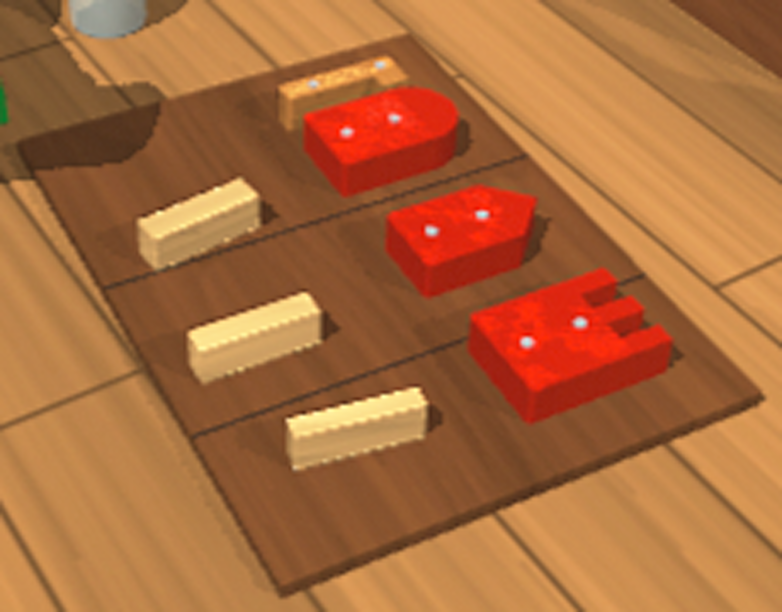

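Measured thicknesses are 24.4, 20.0 and 16.2 mm, so the thick packer is at (267,245), the middle one at (317,256) and the thin one at (360,251). The gap is about 9 px, or roughly 21 mm. That fits the middle packer and the rule that the arch bounds the gap. Next I'll fit the board and gap frame.

Run:
```python
from h import *
c=capture("top")
P=cloud(c);Z=P[:,:,2];f=c["frame"].astype(int)
# world-z of planes by median
print("board z",np.median(Z[215:225,290:310]))
red=((f[:,:,0]>150)&(f[:,:,1]<60)&(f[:,:,2]<60)).astype(np.uint8)
k,l,st,ce=cv2.connectedComponentsWithStats(red)
for i in range(1,k):
    if st[i,4]>150: print(i,st[i],ce[i])
# left & right edges of arch (subpixel by redness) rows 170..195
def edge(rows,x0,x1,sig,z,thr,rise):
    out=[]
    for v in rows:
        s=sig[v,x0:x1]
        for j in range(len(s)-1):
            a,b=s[j],s[j+1]
            if (rise and a<thr<=b) or ((not rise) and a>=thr>b):
                u=x0+j+(thr-a)/(b-a); out.append(pt(c,u,v,z)[:2]); break
    return np.array(out)
def line(p):
    vx,vy,x,y=cv2.fitLine(p.astype(np.float32),cv2.DIST_HUBER,0,.01,.01).ravel()
    if vx<0: vx,vy=-vx,-vy
    n=np.array([-vy,vx]); return np.arctan2(vy,vx),np.array([x,y]),np.abs((p-[x,y])@n).mean()
sig=(f[:,:,0]-f[:,:,1]).astype(float)
L=line(edge(range(172,194),240,262,sig,42,105,True)); print("arch left",L)
s2=sig[:, ::-1]
Rr=line(edge(range(172,194),262,290,sig,42,105,False)); print("arch right",Rr)
g=f[:,:,0].astype(float)
for v in range(160,196,5): print(v,f[v,224:252,0])
```

```text
board z 12.51180541802114
1 [ 245  154   32   46 1123] [261.3428317  177.18076581]
2 [299 161  28  44 891] [312.70145903 184.28282828]
3 [ 346  164   35   46 1167] [362.68209083 188.26306769]
4 [492 301  14  42 342] [497.91520468 322.02339181]
5 [560 323  28  36 575] [574.20869565 339.12869565]
6 [577 439  26  27 374] [589.3315508 452.2459893]
arch left (np.float32(-0.08964036), array([645.10535, 149.70084], dtype=float32), np.float64(0.1687291738390538))
arch right (np.float32(-0.08523153), array([643.2677 ,  80.47717], dtype=float32), np.float64(0.06181296040683579))
160 [137 136 138 135 136 138 139 151 180 201 215 218 220 222 222 215 207 206
 204 203 205 199 176 141 127 121 136 170]
165 [123 122 122 120 118 118 127 158 197 224 222 221 226 227 218 202 199 200
 201 204 202 195 155 120 130 175 203 211]
170 [122 118 118 119 118 123 143 189 223 233 233 227 226 219 200 160 120 113
 119 124 125 126 124 138 184 212 218 227]
175 [122 120 120 119 120 139 181 213 227 231 229 225 227 217 175 133 115 115
 117 120 121 121 128 155 186 202 206 219]
180 [116 117 114 116 128 162 195 215 221 219 222 231 224 196 149 118 116 122
 126 126 125 128 146 181 203 221 232 239]
185 [118 119 119 126 150 188 206 208 202 199 215 220 207 163 121 114 118 118
 119 117 118 133 171 203 221 227 227 222]
190 [118 119 120 137 179 209 222 222 222 228 229 217 178 133 111 112 115 114
 117 116 122 151 191 221 228 233 231 228]
195 [113 112 114 116 130 153 168 168 165 167 169 161 137 116 109 115 115 115
 116 117 137 183 215 218 210 204 203 207]
```

Run:
```python
from h import *
c=capture("top");f=c["frame"].astype(float)
r=f[:,:,0]
def fall(v,x0,x1,t):
    s=r[v]
    for j in range(x0,x1):
        if s[j]>=t>s[j+1]: return j+(s[j]-t)/(s[j]-s[j+1])
def rise(v,x0,x1,t):
    s=r[v]
    for j in range(x0,x1):
        if s[j]<t<=s[j+1]: return j+(t-s[j])/(s[j+1]-s[j])
A=[];B=[];C=[]
for v in range(170,193):
    a=fall(v,232,245,168); b=rise(v,240,255,168); d=rise(v,224,236,168)
    A.append(pt(c,a,v,42)[:2]);B.append(pt(c,b,v,42)[:2]);C.append(pt(c,d,v,42)[:2])
def L(p):
    vx,vy,x,y=cv2.fitLine(np.array(p,np.float32),cv2.DIST_HUBER,0,.01,.01).ravel(); return np.array([np.arctan2(vy,vx) if vx>0 else np.arctan2(-vy,-vx),x,y])
for q in (A,B,C): print(L(q))
th=-0.087; n=np.array([-np.sin(th),np.cos(th)]); t=np.array([np.cos(th),np.sin(th)])
a,b,d=[np.mean(np.array(q)@n) for q in (A,B,C)]
print("stop outer, inner, arch left (n)",d,a,b,"gap",a-b,"stopw",d-a)
# front faces: stop front top edge, arch front top edge along t: scan columns
for u in (231,233,235): print(u,r[188:204,u])
for u in (250,256,262,268): print(u,r[190:206,u], f[190:206,u,1])
```

```text
[-7.9967216e-02  6.4303003e+02  1.7141962e+02]
[-8.2089767e-02  6.4214630e+02  1.4977148e+02]
[-8.8076957e-02  6.4294446e+02  1.9160272e+02]
stop outer, inner, arch left (n) 246.7744739968529 226.66546383270483 205.00591675952393 gap 21.659547073180903 stopw 20.10901016414806
231 [217. 220. 221. 224. 226. 222. 210. 169. 138. 128. 120. 115. 110. 111.
 114. 116.]
233 [224. 225. 228. 227. 222. 215. 202. 167. 139. 128. 120. 113. 110. 111.
 112. 111.]
235 [222. 218. 216. 214. 210. 203. 188. 159. 138. 130. 122. 115. 112. 109.
 108. 109.]
250 [232. 221. 212. 210. 209. 204. 188. 155. 133. 128. 119. 112. 107. 108.
 110. 113.] [51. 44. 47. 45. 47. 44. 43. 36. 36. 50. 61. 67. 64. 66. 66. 67.]
256 [246. 244. 242. 240. 241. 232. 213. 175. 147. 133. 122. 116. 109. 110.
 111. 111.] [58. 53. 53. 52. 54. 48. 46. 38. 39. 43. 54. 65. 64. 65. 67. 66.]
262 [220. 213. 209. 215. 224. 224. 221. 203. 163. 136. 128. 120. 114. 110.
 110. 112.] [84. 64. 45. 44. 45. 45. 45. 44. 37. 34. 43. 59. 66. 66. 65. 66.]
268 [218. 206. 204. 210. 221. 219. 212. 205. 182. 152. 134. 125. 118. 114.
 115. 120.] [45. 43. 41. 43. 47. 45. 42. 41. 40. 39. 40. 52. 62. 66. 68. 71.]
```

```bash
cat >> h.py <<'E'
TH=-0.085
def rot(th,flip=1):
    x=np.array([0,0,-1.]); z=flip*np.array([-np.sin(th),np.cos(th),0]); return np.column_stack([x,np.cross(z,x),z])
def rel(p,th=None,flip=1):
    o=get_obs(); Rc=R.from_euler("xyz",o["tcp_rot"]).as_matrix()
    d=Rc.T@(np.array(p)-o["tool_pos"])/10
    w=np.zeros(3) if th is None else R.from_matrix(Rc.T@rot(th,flip)).as_rotvec()
    print("t cm",d.round(2),"w",w.round(3)); return d,w
def st():
    o=get_obs(); Rc=R.from_euler("xyz",o["tcp_rot"]).as_matrix()
    z=Rc[:,2]; print("t",round(o["time"],2),o["tool_pos"].round(1),"yaw of -/+n",np.arctan2(-z[0],z[1]).round(3),"xdown",Rc[:,0].round(3),"y",Rc[:,1].round(3),"F",o["contact_force"].round(1),"g",o["grip_width"].round(1),"q6",o["joint_positions"][5].round(2))
E
python3 - <<'E'
from h import *
c=capture("top")
st()
fc=pt(c,233,194.8,42); fa=pt(c,256,196,42); print(fc,fa)
t=np.array([np.cos(TH),np.sin(TH)]);n=np.array([-t[1],t[0]])
print("front t",fc[:2]@t,fa[:2]@t)
p=np.array([466.5,-20.6]); thp=-0.08
g=p-32*np.array([np.cos(thp),np.sin(thp)]); print("grasp",g)
for fl in (1,-1): rel([*g,150],thp,fl)
E
```

```text
Traceback (most recent call last):
  File "h.py", line 31, in st
    z=Rc[:,2]; print("t",round(o["time"],2),o["tool_pos"].round(1),"yaw of -/+n",np.arctan2(-z[0],z[1]).round(3),"xdown",Rc[:,0].round(3),"y",Rc[:,1].round(3),"F",o["contact_force"].round(1),"g",o["grip_width"].round(1),"q6",o["joint_positions"][5].round(2))
                                                                                                                                                                                                   ^^^^^^^^^^^^^^^^^^^^^
AttributeError: 'float' object has no attribute 'round'
```

```bash
sed -i 's/o\["grip_width"\].round(1)/round(o["grip_width"],1)/' h.py
python3 - <<'E'
from h import *
c=capture("top")
st()
fc=pt(c,233,194.8,42); fa=pt(c,256,196,42); print(fc,fa)
t=np.array([np.cos(TH),np.sin(TH)]);n=np.array([-t[1],t[0]])
print("front t",fc[:2]@t,fa[:2]@t)
p=np.array([466.5,-20.6]); thp=-0.08
g=p-32*np.array([np.cos(thp),np.sin(thp)]); print("grasp",g)
for fl in (1,-1): rel([*g,150],thp,fl)
E
```

```text
t 0.45 [127.7 509.2 226.7] yaw of -/+n -0.246 xdown [-0. -0. -1.] y [-0.97   0.243  0.   ] F [ 0.4 -0.2  0.3] g 91.6 q6 -0.15
[609.05514038 180.54478626  42.        ] [607.00902299 125.62148128  42.        ]
front t 591.5284190794268 594.1525501617688
grasp [434.6023454  -18.04272979]
t cm [  7.67 -42.59 -43.67] w [-0.166 -0.    -0.   ]
t cm [  7.67 -42.59 -43.67] w [ 2.976 -0.     0.   ]
```

```bash
python3 -m creep '[{"ty":-4,"tz":-2,"wx":-0.08},{"ty":-8,"tz":-4,"wx":-0.166},{"ty":-11.5,"tz":-6,"wx":-0.166},{"ty":-15,"tz":-8,"wx":-0.166},{"ty":-18.5,"tz":-10,"wx":-0.166},{"ty":-22,"tz":-12,"wx":-0.166},{"ty":-25.5,"tz":-14,"wx":-0.166},{"ty":-29,"tz":-16,"wx":-0.166}]'
python3 - <<'E'
from h import *
st(); rel([434.6,-18,120],-0.08)
E
```

```text
t 0.45 [127.7 509.2 226.7] yaw of -/+n -0.246 xdown [-0. -0. -1.] y [-0.97   0.243  0.   ] F [ 0.4 -0.2  0.3] g 91.6 q6 -0.15
t cm [ 10.67 -42.59 -43.67] w [-0.166 -0.    -0.   ]validation failed for argument at $[0]...
```

```bash
python3 -m creep '[{"tx":0,"ty":-4,"tz":-2,"wx":-0.08,"wy":0,"wz":0,"gripper":-1},{"tx":0,"ty":-8,"tz":-4,"wx":-0.166,"wy":0,"wz":0,"gripper":-1},{"tx":0,"ty":-11.5,"tz":-6,"wx":-0.166,"wy":0,"wz":0,"gripper":-1},{"tx":0,"ty":-15,"tz":-8,"wx":-0.166,"wy":0,"wz":0,"gripper":-1},{"tx":0,"ty":-18.5,"tz":-10,"wx":-0.166,"wy":0,"wz":0,"gripper":-1},{"tx":0,"ty":-22,"tz":-12,"wx":-0.166,"wy":0,"wz":0,"gripper":-1},{"tx":0,"ty":-25.5,"tz":-14,"wx":-0.166,"wy":0,"wz":0,"gripper":-1},{"tx":0,"ty":-29,"tz":-16,"wx":-0.166,"wy":0,"wz":0,"gripper":-1}]'
python3 - <<'E'
from h import *
st(); rel([434.6,-18,120],-0.08)
E
```

```text
time: 1.12
tool_pos: [371.3, 281.8, 227.0]
tcp_rot: [-0.896, 1.57, 0.595]
contact_force: [0.5, 0.2, 1.0]
grip_width: 92.0
t 1.12 [371.3 281.8 227. ] yaw of -/+n -0.08 xdown [ 0.001  0.    -1.   ] y [-0.997  0.08  -0.001] F [0.5 0.2 1. ] g 92.0 q6 -1.01
t cm [ 10.69  -8.7  -29.39] w [0.    0.    0.001]
```

```bash
python3 -m creep '[{"tx":0,"ty":-1,"tz":-4,"wx":0,"wy":0,"wz":0,"gripper":-1},{"tx":1,"ty":-2.2,"tz":-8,"wx":0,"wy":0,"wz":0,"gripper":-1},{"tx":2,"ty":-3.4,"tz":-12,"wx":0,"wy":0,"wz":0,"gripper":-1},{"tx":3,"ty":-4.6,"tz":-15.7,"wx":0,"wy":0,"wz":0,"gripper":-1},{"tx":4,"ty":-5.8,"tz":-19.4,"wx":0,"wy":0,"wz":0,"gripper":-1},{"tx":5,"ty":-7,"tz":-23,"wx":0,"wy":0,"wz":0,"gripper":-1},{"tx":6,"ty":-8,"tz":-26.4,"wx":0,"wy":0,"wz":0,"gripper":-1},{"tx":7,"ty":-8.7,"tz":-29.2,"wx":0,"wy":0,"wz":0,"gripper":-1}]'
python3 - <<'E'
from h import *
c=capture("wrist"); crop(c,0,0,640,480,1,"w1.png")
c=capture("top"); crop(c,220,130,400,295,4,"t1.png")
st(); rel([434.6,-18,17],-0.08)
E
```

```text
time: 1.78
tool_pos: [434.1, -17.1, 156.5]
tcp_rot: [-1.839, 1.569, -0.349]
contact_force: [0.7, -0.3, 0.3]
grip_width: 91.8
t 1.88 [433.6 -18.  155.5] yaw of -/+n -0.084 xdown [-0.002 -0.    -1.   ] y [-0.996  0.084  0.002] F [0.3 1.2 0. ] g 91.5 q6 -1.7
t cm [13.85 -0.12  0.02] w [-0.004 -0.001 -0.002]
```

View pics/w1.png

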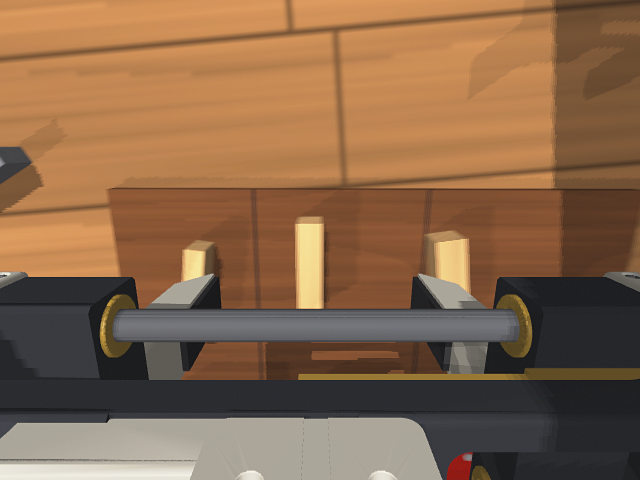

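View pics/t1.png

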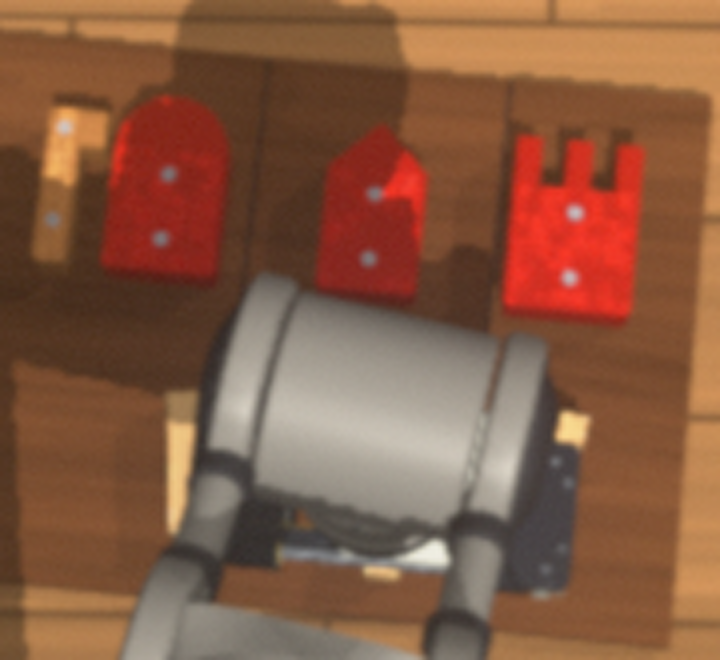

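The wrist view shows the middle packer at (310,260), centred between the open fingers, with its neighbours outside them. I'm descending and gripping.

```bash
python3 -m creep '[{"tx":3.5,"ty":-0.1,"tz":0,"wx":0,"wy":0,"wz":0,"gripper":-1},{"tx":7,"ty":-0.1,"tz":0,"wx":0,"wy":0,"wz":0,"gripper":-1},{"tx":10,"ty":-0.1,"tz":0,"wx":0,"wy":0,"wz":0,"gripper":-1},{"tx":12.5,"ty":-0.1,"tz":0,"wx":0,"wy":0,"wz":0,"gripper":-1},{"tx":13.7,"ty":-0.1,"tz":0,"wx":0,"wy":0,"wz":0,"gripper":-1},{"tx":13.7,"ty":-0.1,"tz":0,"wx":0,"wy":0,"wz":0,"gripper":-1}]'
python3 - <<'E'
from h import *
st()
E
python3 -m creep '[{"tx":0,"ty":0,"tz":0,"wx":0,"wy":0,"wz":0,"gripper":1},{"tx":0,"ty":0,"tz":0,"wx":0,"wy":0,"wz":0,"gripper":1},{"tx":0,"ty":0,"tz":0,"wx":0,"wy":0,"wz":0,"gripper":1},{"tx":0,"ty":0,"tz":0,"wx":0,"wy":0,"wz":0,"gripper":1},{"tx":0,"ty":0,"tz":0,"wx":0,"wy":0,"wz":0,"gripper":1},{"tx":0,"ty":0,"tz":0,"wx":0,"wy":0,"wz":0,"gripper":1},{"tx":0,"ty":0,"tz":0,"wx":0,"wy":0,"wz":0,"gripper":1},{"tx":0,"ty":0,"tz":0,"wx":0,"wy":0,"wz":0,"gripper":1}]'
python3 - <<'E'
from h import *
st()
E
```

```text
time: 2.38
tool_pos: [432.8, -13.7, 17.6]
tcp_rot: [1.396, 1.566, 2.888]
contact_force: [-0.5, -0.1, -0.1]
grip_width: 91.9
t 2.38 [432.8 -13.7  17.6] yaw of -/+n -0.079 xdown [-0.005  0.001 -1.   ] y [-0.997  0.079  0.005] F [-0.5 -0.1 -0.1] g 91.9 q6 -1.7
time: 3.05
tool_pos: [434.6, -14.6, 19.9]
tcp_rot: [-1.438, 1.57, 0.053]
contact_force: [-0.6, -0.1, 0.9]
grip_width: 43.2
t 3.05 [434.6 -14.6  19.9] yaw of -/+n -0.08 xdown [ 0.  0. -1.] y [-0.997  0.08  -0.   ] F [-0.6 -0.1  0.9] g 43.2 q6 -1.7
```

```bash
python3 -m creep '[{"tx":0,"ty":0,"tz":0,"wx":0,"wy":0,"wz":0,"gripper":1},{"tx":0,"ty":0,"tz":0,"wx":0,"wy":0,"wz":0,"gripper":1},{"tx":0,"ty":0,"tz":0,"wx":0,"wy":0,"wz":0,"gripper":1},{"tx":0,"ty":0,"tz":0,"wx":0,"wy":0,"wz":0,"gripper":1},{"tx":0,"ty":0,"tz":0,"wx":0,"wy":0,"wz":0,"gripper":1},{"tx":0,"ty":0,"tz":0,"wx":0,"wy":0,"wz":0,"gripper":1}]'
python3 - <<'E'
from h import *
for i in range(3):
  st()
  c=capture("side")
crop(c,200,140,450,350,3,"s2.png")
E
```

```text
time: 3.55
tool_pos: [434.5, -14.6, 19.7]
tcp_rot: [0.867, 1.571, 2.358]
contact_force: [-0.6, 0.3, 0.2]
grip_width: 19.8
t 3.55 [434.5 -14.6  19.7] yaw of -/+n -0.08 xdown [-0.  0. -1.] y [-0.997  0.08   0.   ] F [-0.6  0.3  0.2] g 19.8 q6 -1.7
t 3.6 [434.5 -14.6  19.7] yaw of -/+n -0.08 xdown [ 0.  0. -1.] y [-0.997  0.08   0.   ] F [-0.2 -0.   0.5] g 19.9 q6 -1.7
t 3.65 [434.5 -14.6  19.7] yaw of -/+n -0.08 xdown [-0.  0. -1.] y [-0.997  0.08   0.   ] F [0.4 0.7 0.1] g 20.0 q6 -1.7
```

View pics/s2.png

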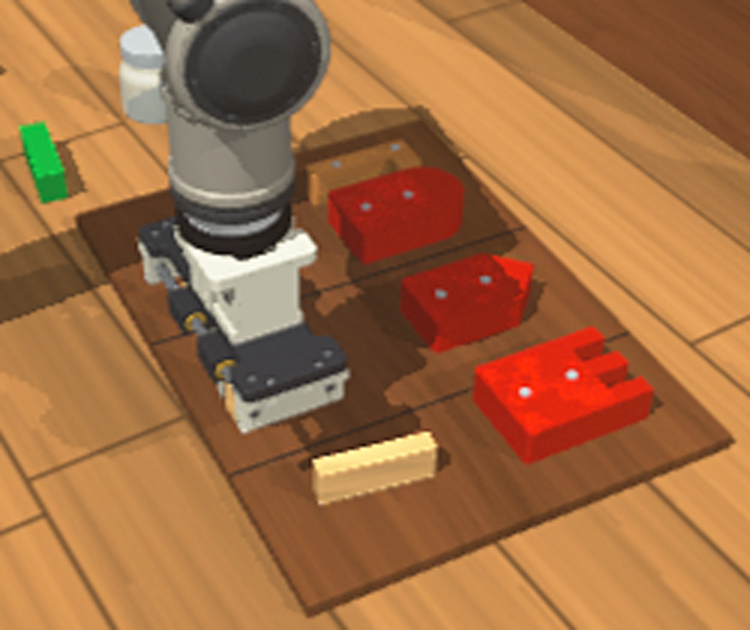

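The grip closed to 20.0 mm, so this is the middle packer. I'm lifting it and refining the board yaw from the board corners.

```bash
python3 -m creep '[{"tx":-3,"ty":0,"tz":0,"wx":0,"wy":0,"wz":0,"gripper":1},{"tx":-6,"ty":0,"tz":0,"wx":0,"wy":0,"wz":0,"gripper":1},{"tx":-6,"ty":0,"tz":0,"wx":0,"wy":0,"wz":0,"gripper":1},{"tx":-6,"ty":0,"tz":0,"wx":0,"wy":0,"wz":0,"gripper":1}]'
python3 - <<'E'
from h import *
c=capture("top"); st()
cs={"tl":(213.9,137.4),"tr":(397.6,154.2),"br":(387.6,291.3),"bl":(195.5,273.5)}
W={k:pt(c,*v,12)[:2] for k,v in cs.items()}; print(W)
for a,b in (("bl","tl"),("br","tr")):
    d=W[b]-W[a]; print(np.hypot(*d),np.arctan2(d[1],d[0]))
for a,b in (("br","bl"),("tr","tl")):
    d=W[b]-W[a]; print(np.hypot(*d),np.arctan2(-d[0],d[1]))
rel([520.4,171,78],-0.085)
E
```

```text
time: 4.03
tool_pos: [435.6, -14.8, 80.9]
tcp_rot: [-1.679, 1.567, -0.187]
contact_force: [0.6, 1.0, -0.4]
grip_width: 20.4
t 4.08 [434.6 -14.6  79.8] yaw of -/+n -0.08 xdown [ 0.001 -0.    -1.   ] y [-0.997  0.08  -0.001] F [-0.2 -0.6 -1.2] g 19.9 q6 -1.7
{'tl': array([762.76238714, 239.05548878]), 'tr': array([ 726.51373387, -216.24342641]), 'br': array([ 388.19788643, -189.98326458]), 'bl': array([422.68175711, 266.08563374])}
341.15313812874075 -0.07931483886523887
339.3334771648254 -0.07746492969706546
457.37072201138204 -0.0754675008633357
456.7396052785416 -0.07944748812960784
t cm [ 0.19 -7.08 19.18] w [ 0.005 -0.     0.001]
```

```bash
python3 -m creep '[{"tx":0,"ty":-1,"tz":3.5,"wx":0,"wy":0,"wz":0,"gripper":1},{"tx":0,"ty":-2.5,"tz":7,"wx":0,"wy":0,"wz":0,"gripper":1},{"tx":0,"ty":-4,"tz":10.5,"wx":0,"wy":0,"wz":0,"gripper":1},{"tx":0,"ty":-5.5,"tz":14,"wx":0,"wy":0,"wz":0,"gripper":1},{"tx":0,"ty":-7.1,"tz":17,"wx":0,"wy":0,"wz":0,"gripper":1},{"tx":0,"ty":-7.1,"tz":19.1,"wx":0,"wy":0,"wz":0,"gripper":1},{"tx":0,"ty":-7.1,"tz":19.1,"wx":0,"wy":0,"wz":0,"gripper":1},{"tx":0,"ty":-7.1,"tz":19.1,"wx":0,"wy":0,"wz":0,"gripper":1}]'
python3 - <<'E'
from h import *
c=capture("top"); st(); crop(c,200,130,310,290,3.7,"t3.png")
c=capture("side"); crop(c,220,140,380,300,3.7,"s3.png")
rel([520.4,170.3,20.5],-0.08)
E
```

```text
time: 4.75
tool_pos: [519.3, 170.8, 77.9]
tcp_rot: [1.853, 1.567, -2.937]
contact_force: [-0.6, 0.4, -0.5]
grip_width: 19.7
t 4.8 [519.3 169.8  78.2] yaw of -/+n -0.079 xdown [-0.003 -0.001 -1.   ] y [-0.997  0.079  0.003] F [-0.1  0.4  0.5] g 19.8 q6 -1.32
t cm [ 5.81 -0.1   0.11] w [ 0.    -0.001 -0.003]
```

View pics/t3.png

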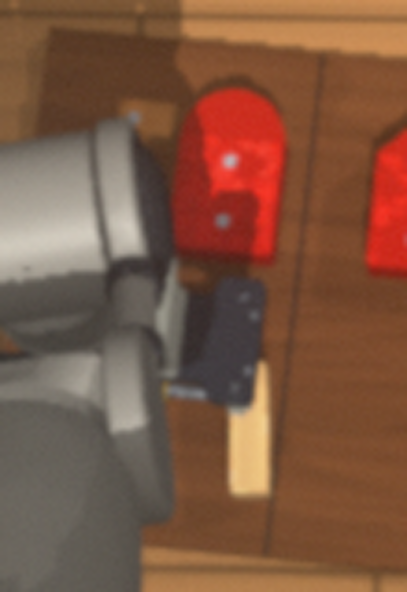

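View pics/s3.png

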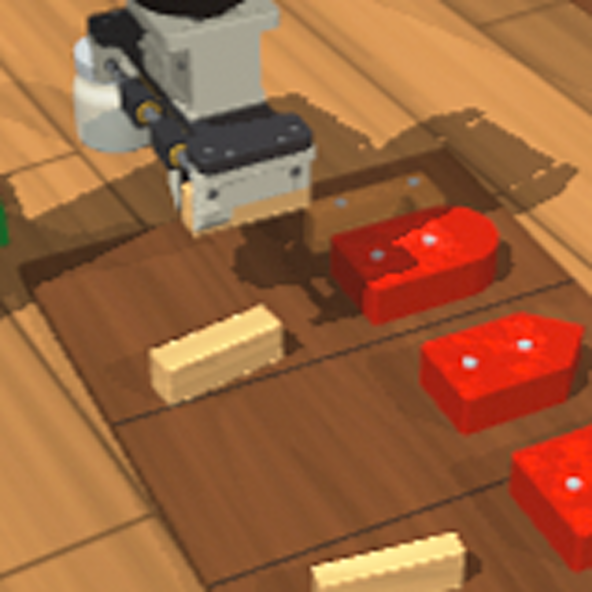

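The side view shows the packer level in the gripper at (245,210), pointing at the gap, and the thick packer is clear of it. I'm lowering to just above the board.

```bash
python3 -m creep '[{"tx":3,"ty":-0.1,"tz":0.1,"wx":0,"wy":0,"wz":0,"gripper":1},{"tx":5,"ty":-0.1,"tz":0.1,"wx":0,"wy":0,"wz":0,"gripper":1},{"tx":5.7,"ty":-0.1,"tz":0.1,"wx":0,"wy":0,"wz":0,"gripper":1},{"tx":5.7,"ty":-0.1,"tz":0.1,"wx":0,"wy":0,"wz":0,"gripper":1},{"tx":5.7,"ty":-0.1,"tz":0.1,"wx":0,"wy":0,"wz":0,"gripper":1},{"tx":5.7,"ty":-0.1,"tz":0.1,"wx":0,"wy":0,"wz":0,"gripper":1}]'
python3 - <<'E'
from h import *
c=capture("wrist"); crop(c,0,0,640,480,1,"w4.png"); st()
c=capture("side"); crop(c,220,140,380,300,3.7,"s4.png")
rel([520.4,170.3,20.5],-0.08)
E
```

```text
time: 5.35
tool_pos: [522.3, 170.7, 23.8]
tcp_rot: [-1.282, 1.569, 0.208]
contact_force: [-0.1, 1.0, -0.3]
grip_width: 20.0
t 5.4 [522.4 170.9  23.9] yaw of -/+n -0.08 xdown [ 0.002  0.    -1.   ] y [-0.997  0.08  -0.002] F [-0.   0.2 -0.2] g 19.8 q6 -1.31
t cm [ 0.34  0.19 -0.08] w [-0.     0.001  0.002]
```

View pics/s4.png

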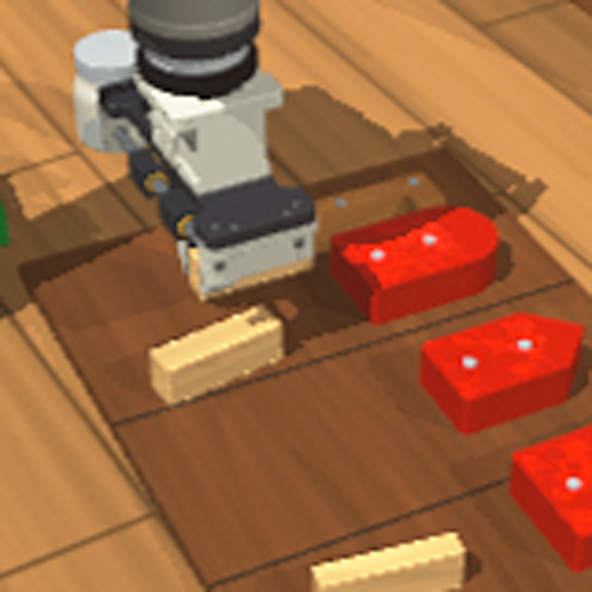

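View pics/w4.png

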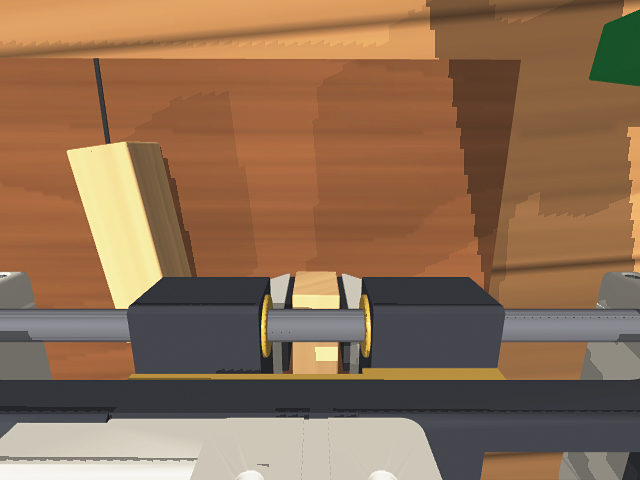

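```bash
python3 -m creep '[{"tx":0.3,"ty":0,"tz":-0.1,"wx":0,"wy":0,"wz":0,"gripper":1},{"tx":0.3,"ty":-0.6,"tz":-0.1,"wx":0,"wy":0,"wz":0,"gripper":1},{"tx":0.3,"ty":-1.2,"tz":-0.1,"wx":0,"wy":0,"wz":0,"gripper":1},{"tx":0.3,"ty":-1.7,"tz":-0.1,"wx":0,"wy":0,"wz":0,"gripper":1},{"tx":0.3,"ty":-2.2,"tz":-0.1,"wx":0,"wy":0,"wz":0,"gripper":1},{"tx":0.3,"ty":-2.6,"tz":-0.1,"wx":0,"wy":0,"wz":0,"gripper":1},{"tx":0.3,"ty":-2.6,"tz":-0.1,"wx":0,"wy":0,"wz":0,"gripper":1}]'
python3 - <<'E'
from h import *
st()
c=capture("top"); crop(c,200,130,310,290,3.7,"t5.png")
c=capture("side"); crop(c,250,150,370,260,5,"s5.png");st()
E
```

```text
time: 6.03
tool_pos: [548.6, 167.9, 19.7]
tcp_rot: [-1.309, 1.57, 0.182]
contact_force: [0.7, -0.2, -1.1]
grip_width: 19.9
t 6.03 [548.6 167.9  19.7] yaw of -/+n -0.08 xdown [ 0.001  0.    -1.   ] y [-0.997  0.08  -0.001] F [ 0.7 -0.2 -1.1] g 19.9 q6 -1.33
t 6.13 [547.5 168.   19.6] yaw of -/+n -0.08 xdown [-0.  0. -1.] y [-0.997  0.08   0.   ] F [ 0.6 -0.7  0.5] g 20.0 q6 -1.33
```

View pics/s5.png

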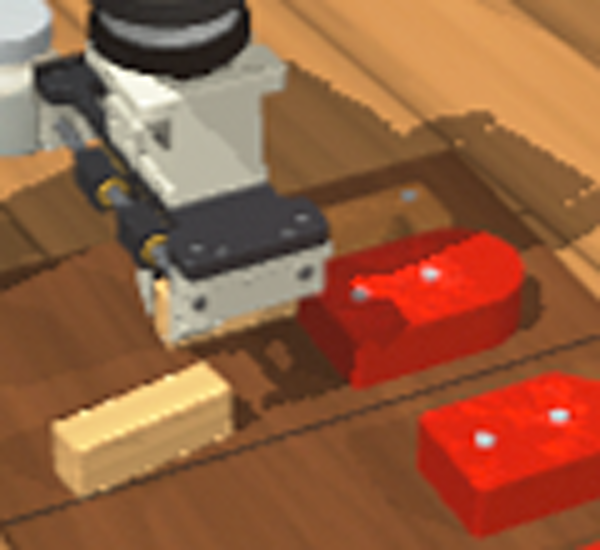

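View pics/t5.png

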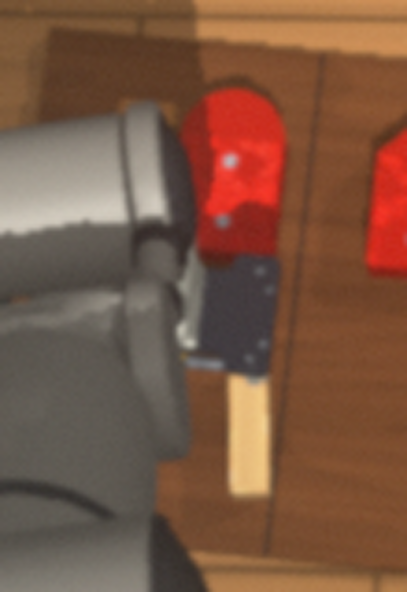

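There is no contact force, and by my estimate the tip is about 13 mm past the entrance. Continuing.

```bash
python3 -m creep '[{"tx":0,"ty":-0.5,"tz":0,"wx":0,"wy":0,"wz":0,"gripper":1},{"tx":0,"ty":-1,"tz":0,"wx":0,"wy":0,"wz":0,"gripper":1},{"tx":0,"ty":-1.5,"tz":0,"wx":0,"wy":0,"wz":0,"gripper":1},{"tx":0,"ty":-2,"tz":0,"wx":0,"wy":0,"wz":0,"gripper":1},{"tx":0,"ty":-2,"tz":0,"wx":0,"wy":0,"wz":0,"gripper":1}]'
python3 - <<'E'
from h import *
st()
c=capture("side"); crop(c,250,150,370,260,5,"s6.png");st()
E
```

```text
time: 6.55
tool_pos: [568.7, 166.2, 19.8]
tcp_rot: [-1.355, 1.569, 0.136]
contact_force: [0.3, -0.1, -0.4]
grip_width: 19.5
t 6.55 [568.7 166.2  19.8] yaw of -/+n -0.08 xdown [ 0.001  0.    -1.   ] y [-0.997  0.08  -0.001] F [ 0.3 -0.1 -0.4] g 19.5 q6 -1.34
t 6.6 [568.1 166.3  19.7] yaw of -/+n -0.08 xdown [ 0.001  0.    -1.   ] y [-0.997  0.08  -0.001] F [ 1.1  0.1 -0.8] g 19.7 q6 -1.34
```

View pics/s6.png

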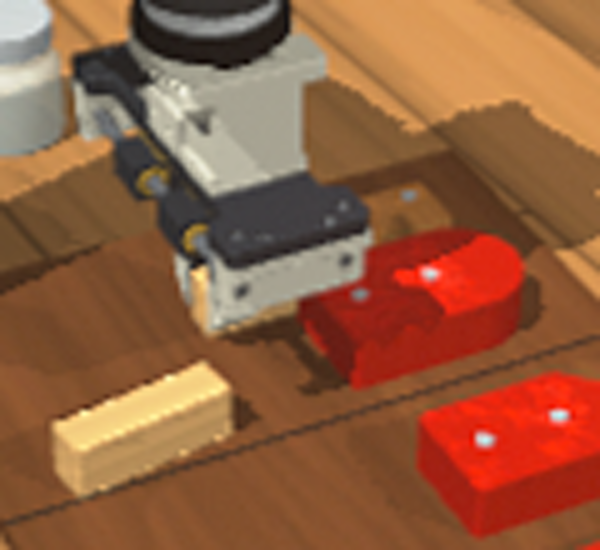

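```bash
python3 -m creep '[{"tx":0,"ty":-0.5,"tz":0,"wx":0,"wy":0,"wz":0,"gripper":1},{"tx":0,"ty":-1,"tz":0,"wx":0,"wy":0,"wz":0,"gripper":1},{"tx":0,"ty":-1.4,"tz":0,"wx":0,"wy":0,"wz":0,"gripper":1},{"tx":0,"ty":-1.8,"tz":0,"wx":0,"wy":0,"wz":0,"gripper":1},{"tx":0,"ty":-1.8,"tz":0,"wx":0,"wy":0,"wz":0,"gripper":1},{"tx":0,"ty":-1.8,"tz":0,"wx":0,"wy":0,"wz":0,"gripper":1}]'
python3 - <<'E'
from h import *
st()
c=capture("side"); crop(c,250,150,370,260,5,"s7.png");st()
c=capture("wrist"); crop(c,0,0,640,480,1,"w7.png")
E
```

```text
time: 7.1
tool_pos: [586.0, 164.7, 19.7]
tcp_rot: [-1.545, 1.57, -0.054]
contact_force: [0.7, -2.5, 0.4]
grip_width: 20.0
t 7.1 [586.  164.7  19.7] yaw of -/+n -0.08 xdown [ 0.001 -0.    -1.   ] y [-0.997  0.08  -0.001] F [ 0.7 -2.5  0.4] g 20.0 q6 -1.34
t 7.15 [585.8 164.7  19.7] yaw of -/+n -0.08 xdown [ 0.001 -0.    -1.   ] y [-0.997  0.08  -0.001] F [ 0.6 -1.4  0.3] g 19.5 q6 -1.34
```

View pics/s7.png

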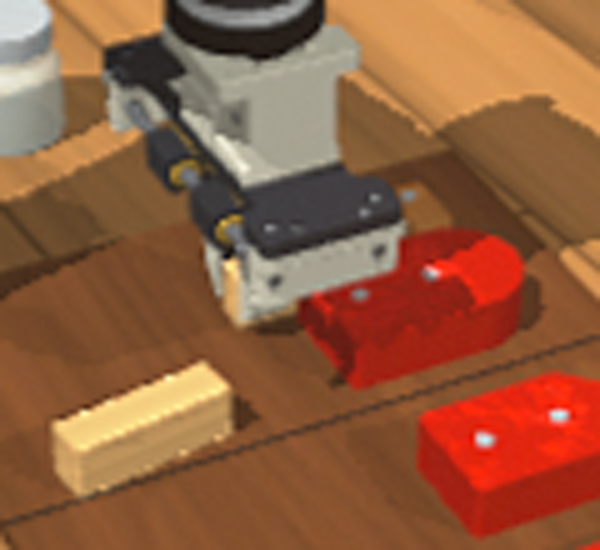

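View pics/w7.png

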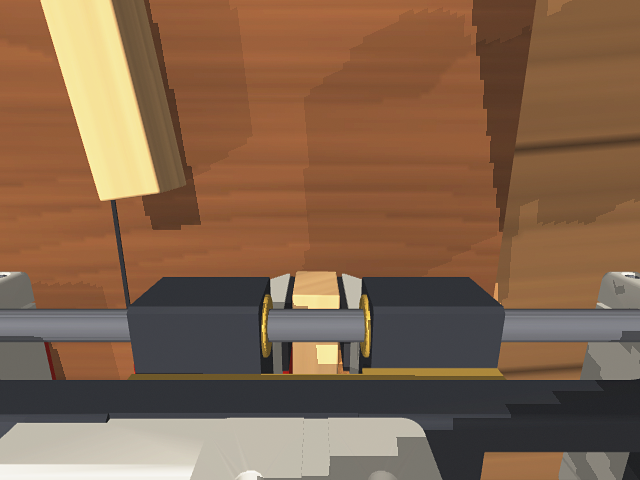

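A light 2.5 N side contact shows the packer sliding along the stop. I'll go a little further with a 1 mm shift to the right, then release.

```bash
python3 -m creep '[{"tx":0,"ty":-0.3,"tz":-0.1,"wx":0,"wy":0,"wz":0,"gripper":1},{"tx":0,"ty":-0.6,"tz":-0.1,"wx":0,"wy":0,"wz":0,"gripper":1},{"tx":0,"ty":-0.8,"tz":-0.1,"wx":0,"wy":0,"wz":0,"gripper":1},{"tx":0,"ty":-0.8,"tz":-0.1,"wx":0,"wy":0,"wz":0,"gripper":1}]'
python3 - <<'E'
from h import *
st()
E
python3 -m creep '[{"tx":0,"ty":0,"tz":0,"wx":0,"wy":0,"wz":0,"gripper":0.1},{"tx":0,"ty":0,"tz":0,"wx":0,"wy":0,"wz":0,"gripper":0.1},{"tx":0,"ty":0,"tz":0,"wx":0,"wy":0,"wz":0,"gripper":0.1},{"tx":0,"ty":0,"tz":0,"wx":0,"wy":0,"wz":0,"gripper":0.1},{"tx":0,"ty":0,"tz":0,"wx":0,"wy":0,"wz":0,"gripper":0.1},{"tx":0,"ty":0,"tz":0,"wx":0,"wy":0,"wz":0,"gripper":0.1}]'
python3 - <<'E'
from h import *
st()
E
```

```text
time: 7.53
tool_pos: [593.8, 163.5, 19.8]
tcp_rot: [-0.95, 1.57, 0.541]
contact_force: [-1.0, -0.8, -1.1]
grip_width: 19.9
t 7.53 [593.8 163.5  19.8] yaw of -/+n -0.08 xdown [ 0.001  0.    -1.   ] y [-0.997  0.08  -0.001] F [-1.  -0.8 -1.1] g 19.9 q6 -1.35
time: 8.03
tool_pos: [593.2, 163.4, 19.8]
tcp_rot: [-0.595, 1.571, 0.896]
contact_force: [-1.0, -0.7, -0.1]
grip_width: 41.2
t 8.03 [593.2 163.4  19.8] yaw of -/+n -0.08 xdown [ 0.  0. -1.] y [-0.997  0.08  -0.   ] F [-1.  -0.7 -0.1] g 41.2 q6 -1.35
```

```bash
python3 -m creep '[{"tx":0,"ty":2,"tz":0,"wx":0,"wy":0,"wz":0,"gripper":0.1},{"tx":0,"ty":4,"tz":0,"wx":0,"wy":0,"wz":0,"gripper":0.1},{"tx":0,"ty":4,"tz":0,"wx":0,"wy":0,"wz":0,"gripper":1},{"tx":0,"ty":4,"tz":0,"wx":0,"wy":0,"wz":0,"gripper":1},{"tx":0,"ty":4,"tz":0,"wx":0,"wy":0,"wz":0,"gripper":1},{"tx":0,"ty":4,"tz":0,"wx":0,"wy":0,"wz":0,"gripper":1},{"tx":0,"ty":4,"tz":0,"wx":0,"wy":0,"wz":0,"gripper":1},{"tx":0,"ty":4,"tz":0,"wx":0,"wy":0,"wz":0,"gripper":1}]'
python3 - <<'E'
from h import *
st()
c=capture("side"); crop(c,250,150,370,260,5,"s8.png")
c=capture("top"); crop(c,200,130,310,290,3.7,"t8.png");st()
E
```

```text
time: 8.7
tool_pos: [553.9, 166.4, 19.7]
tcp_rot: [-1.238, 1.57, 0.253]
contact_force: [0.6, -0.2, 0.2]
grip_width: 5.7
t 8.7 [553.9 166.4  19.7] yaw of -/+n -0.08 xdown [ 0.  0. -1.] y [-0.997  0.08  -0.   ] F [ 0.6 -0.2  0.2] g 5.7 q6 -1.33
t 8.8 [553.6 166.4  19.6] yaw of -/+n -0.08 xdown [ 0.  0. -1.] y [-0.997  0.08  -0.   ] F [ 0.2  0.3 -0.3] g 1.0 q6 -1.33
```

View pics/s8.png

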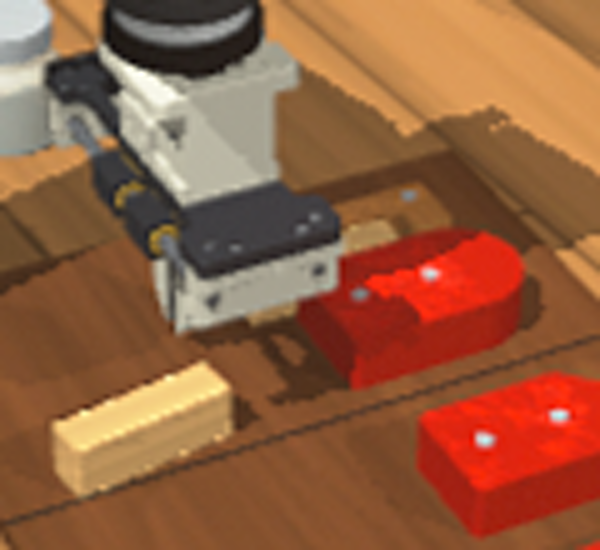

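View pics/t8.png

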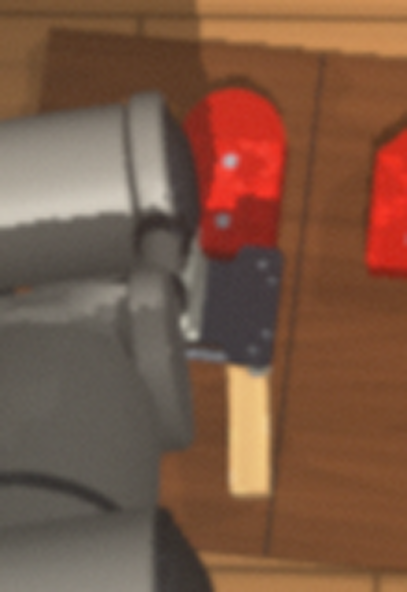

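The side view shows the packer inside the gap at (375,235), its tail at (270,315), and the fingers shut behind it. Now I'll push it home, watching the force.

```bash
python3 -m creep '[{"tx":0,"ty":-1,"tz":0,"wx":0,"wy":0,"wz":0,"gripper":1},{"tx":0,"ty":-1.8,"tz":0,"wx":0,"wy":0,"wz":0,"gripper":1},{"tx":0,"ty":-2.2,"tz":0,"wx":0,"wy":0,"wz":0,"gripper":1},{"tx":0,"ty":-2.6,"tz":0,"wx":0,"wy":0,"wz":0,"gripper":1},{"tx":0,"ty":-2.8,"tz":0,"wx":0,"wy":0,"wz":0,"gripper":1},{"tx":0,"ty":-2.8,"tz":0,"wx":0,"wy":0,"wz":0,"gripper":1}]'; python3 -m creep '[{"tx":0,"ty":-0.1,"tz":0,"wx":0,"wy":0,"wz":0,"gripper":1},{"tx":0,"ty":-0.2,"tz":0,"wx":0,"wy":0,"wz":0,"gripper":1},{"tx":0,"ty":-0.2,"tz":0,"wx":0,"wy":0,"wz":0,"gripper":1}]'
```

```text
time: 9.3
tool_pos: [581.6, 164.2, 19.6]
tcp_rot: [-0.889, 1.571, 0.602]
contact_force: [-0.8, -0.6, 0.8]
grip_width: 0.3
time: 9.55
tool_pos: [583.1, 164.2, 19.6]
tcp_rot: [1.54, 1.57, 3.031]
contact_force: [-1.4, 0.1, -0.6]
grip_width: -0.1
```

```bash
python3 -m creep '[{"tx":0,"ty":-0.1,"tz":0,"wx":0,"wy":0,"wz":0,"gripper":1},{"tx":0,"ty":-0.2,"tz":0,"wx":0,"wy":0,"wz":0,"gripper":1},{"tx":0,"ty":-0.2,"tz":0,"wx":0,"wy":0,"wz":0,"gripper":1}]';  python3 -m creep '[{"tx":0,"ty":-0.1,"tz":0,"wx":0,"wy":0,"wz":0,"gripper":1},{"tx":0,"ty":-0.2,"tz":0,"wx":0,"wy":0,"wz":0,"gripper":1},{"tx":0,"ty":-0.2,"tz":0,"wx":0,"wy":0,"wz":0,"gripper":1}]'
```

```text
time: 9.8
tool_pos: [583.0, 164.2, 19.7]
tcp_rot: [1.677, 1.566, -3.115]
contact_force: [-7.8, 0.1, 5.4]
grip_width: 0.5
time: 10.05
tool_pos: [583.0, 164.2, 19.6]
tcp_rot: [1.688, 1.562, -3.104]
contact_force: [-14.1, 1.2, 11.2]
grip_width: 0.6
```

A firm stop at x=583 mm with the force rising to 14 N suggests the lip. I'm backing off to look.

```bash
python3 -m creep '[{"tx":0,"ty":1,"tz":0,"wx":0,"wy":0,"wz":0,"gripper":1},{"tx":-3,"ty":4,"tz":0,"wx":0,"wy":0,"wz":0,"gripper":1},{"tx":-6,"ty":7,"tz":-1.5,"wx":0,"wy":0,"wz":0,"gripper":1},{"tx":-10,"ty":9,"tz":-4,"wx":0,"wy":0,"wz":0,"gripper":1},{"tx":-12,"ty":11,"tz":-7.5,"wx":0,"wy":0,"wz":0,"gripper":1},{"tx":-14,"ty":12,"tz":-11,"wx":0,"wy":0,"wz":0,"gripper":1},{"tx":-14,"ty":13,"tz":-15,"wx":0,"wy":0,"wz":0,"gripper":1},{"tx":-14,"ty":14,"tz":-19,"wx":0,"wy":0,"wz":0,"gripper":1}]'; python3 -m creep '[{"tx":0,"ty":1,"tz":-4,"wx":0,"wy":0,"wz":0,"gripper":1},{"tx":0,"ty":2,"tz":-8,"wx":0,"wy":0,"wz":0,"gripper":1},{"tx":0,"ty":2,"tz":-12,"wx":0,"wy":0,"wz":0,"gripper":1},{"tx":0,"ty":2,"tz":-16,"wx":0,"wy":0,"wz":0,"gripper":1},{"tx":0,"ty":2,"tz":-16,"wx":0,"wy":0,"wz":0,"gripper":1}]'
python3 - <<'E'
from h import *
st()
c=capture("side"); crop(c,250,150,370,260,5,"s9.png")
c=capture("top"); crop(c,195,130,335,270,4.2,"t9.png")
P=cloud(c); f=c["frame"].astype(int)
t=np.array([np.cos(-.079),np.sin(-.079)]); n=np.array([-t[1],t[0]])
np.save("top9.npy",c["frame"])
for v in range(155,206,2): print(v,f[v,234:250].sum(1)//3)
E
```

```text
time: 10.72
tool_pos: [436.8, -3.5, 161.4]
tcp_rot: [-1.675, 1.566, -0.182]
contact_force: [-0.5, -0.3, -0.8]
grip_width: 0.7
time: 11.13
tool_pos: [404.1, -166.8, 159.9]
tcp_rot: [-2.467, 1.566, -0.982]
contact_force: [0.9, 0.4, 0.1]
grip_width: 0.4
t 11.13 [ 404.1 -166.8  159.9] yaw of -/+n -0.086 xdown [ 0.003 -0.004 -1.   ] y [-0.996  0.085 -0.003] F [0.9 0.4 0.1] g 0.4 q6 -2.05
155 [67 65 67 66 65 65 65 63 65 64 66 65 63 64 67 72]
157 [88 87 88 87 84 82 81 78 76 75 71 73 68 68 63 65]
159 [ 96 102 104 102  97  92  92  90  89  89  91  90  85  74  68  66]
161 [111 121 122 115 101  94  92  92  93  93  94  89  84  74  68  65]
163 [101 106 106 103  98  92  93  93  93  92  92  90  82  72  66  66]
165 [96 96 96 98 93 91 93 93 93 92 94 89 74 65 61 64]
167 [ 97  97  97  96  96  99 110 120 123 122 127 119 103  89  77  71]
169 [ 99  97  99  97  99 115 128 133 130 129 128 127 125 111  92  73]
171 [101  99  96  97 101 123 131 130 128 125 127 129 123 105  82  70]
173 [ 97  98  98  94  97 115 124 125 124 125 129 130 127 106  80  70]
175 [ 97  98  99  96 100 115 125 125 127 128 130 130 125 102  
[... 325 characters left out ...]
133 133 131 120  95  75  68  67]
187 [103  99 102 123 133 130 132 131 133 132 128 110  85  69  67  66]
189 [ 99  97  98 118 131 132 133 133 133 135 129 104  78  68  68  68]
191 [100  97 100 118 130 133 133 135 136 134 127 104  75  68  70  67]
193 [ 95  98 113 127 131 132 135 136 135 134 122  99  74  70  68  65]
195 [ 75  89 120 135 134 133 135 136 135 132 112  87  73  66  64  62]
197 [ 61  80 114 132 134 134 135 137 136 132 107  78  61  52  50  53]
199 [ 57  78 109 125 130 132 134 139 137 131 105  76  59  51  51  48]
201 [ 52  60  76  89  96  99 103 108 109 103  88  69  56  51  50  49]
203 [50 51 57 64 67 66 71 73 75 72 73 62 53 50 50 49]
205 [52 51 48 51 52 49 50 50 54 53 49 50 49 51 50 48]
```

View pics/s9.png

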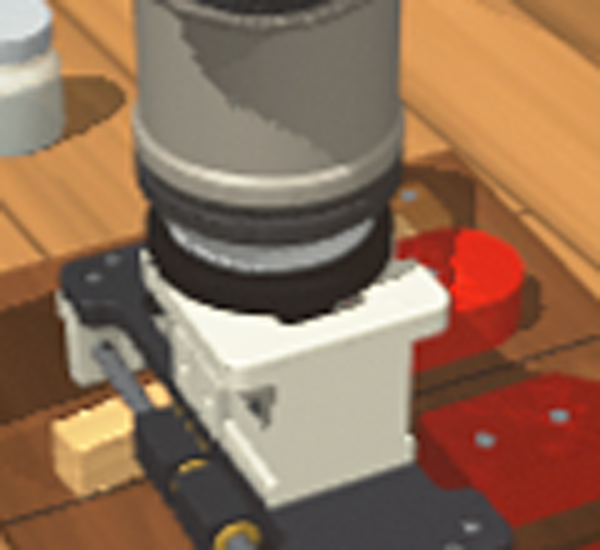

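View pics/t9.png

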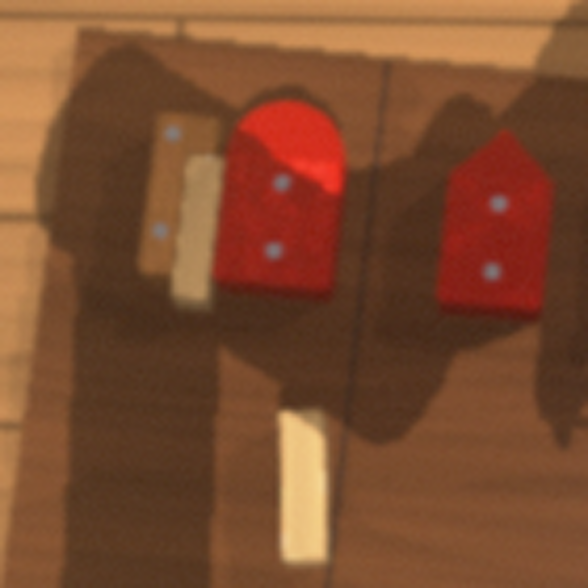

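The top crop shows the packer between the stop and the arch, meeting the lip at about (205,155) with no dark line between them. It sticks out about 5 px, or 11.6 mm (12 mm expected). As a last check I'll measure its pose and confirm the bystanders haven't moved.

Run:
```python
from h import *
c=capture("top"); f=c["frame"].astype(float); g=f.mean(2); P=cloud(c)
print("top z packer",np.median(P[172:196,240:244,2]),"rear/front",np.median(P[169:176,240:245,2]),np.median(P[190:198,238:243,2]))
A=[];B=[]
for v in range(170,198):
    s=g[v]; j=[u for u in range(235,244) if s[u]<112<=s[u+1]]; k=[u for u in range(242,252) if s[u]>=103>s[u+1]]
    if j: u=j[0];A.append(pt(c,u+(112-s[u])/(s[u+1]-s[u]),v,42)[:2])
    if k: u=k[0];B.append(pt(c,u+(s[u]-103)/(s[u]-s[u+1]),v,42)[:2])
for q in (A,B):
    vx,vy,x,y=cv2.fitLine(np.array(q,np.float32),cv2.DIST_HUBER,0,.01,.01).ravel(); print("yaw",np.arctan(vy/vx),x,y)
r=pt(c,241.5,200.3,42);l=pt(c,242.5,166.7,42);print("ends",r,l,np.hypot(*(r-l)[:2]))
crop(c,100,120,520,360,1.9,"t10.png")
s=capture("side");crop(s,0,0,640,480,1,"s10.png"); st()
```

```text
top z packer 41.35286704180214 rear/front 41.720710628108236 43.56324622214129
yaw -0.07947171 637.3492 171.23262
yaw -0.06885314 636.6854 151.16333
ends [595.91497156 159.73588086  42.        ] [679.00310501 160.71010748  42.        ] 83.09384476362133
t 11.33 [ 403.9 -159.5  159.2] yaw of -/+n -0.08 xdown [-0.     0.001 -1.   ] y [-0.997  0.08   0.   ] F [ 0.3  0.9 -0.2] g 0.3 q6 -2.04
```

View pics/t10.png

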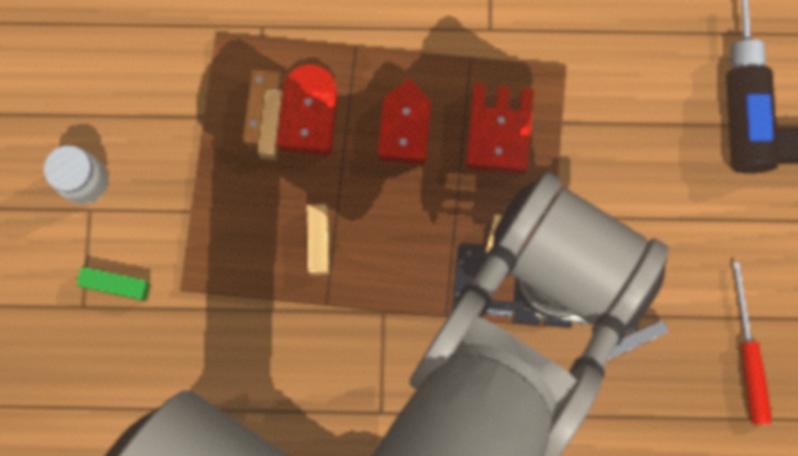

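The packer is square to the board (yaw about -0.075 against the board's -0.078) and flat (top at 42 mm). The jar and screwdriver are where they were, so I'm handing in.

```bash
python3 -c "
from plant import *
print(close_job(), get_obs()['time'])"
```

```text
the job is handed in; nothing more can be done
the job is handed in; nothing more can be done
```

The 20 mm middle packer is fully home in the gap beside the arch block, and the job was handed in at about 11 s. No verdict was reported.

- **Choice of packer:** I picked it by measuring. The gap came out at about 21.7 mm, the packers at 24.4, 20.0 and 16.2 mm, and the gripper closed to 20.0 mm on this one. Your pass conditions also pair the arch block with the middle packer. I tried only this packer: it slid in with at most a 2.5 N side force. I did not try the thick one.
- **How it went in:** I slid it in gripped, released it, then pushed it with shut fingers until it stopped dead at 14 N.
- **Last checks that agreed:**
  - It sticks out about 11.6 mm (12 mm expected) and no gap shows at the lip.
  - Its yaw is about -0.075 rad against the board's -0.078 rad.
  - Its top is at about 42 mm, so it lies flat.
  - The thick packer, jar and screwdriver are where they started, and the arm is clear of everything.
- **Less certain:**
  - The packer's two side edges gave slightly different yaws (-0.079 and -0.069 rad), probably because of shadow.
  - The contact position worked out from the arm put it about 3 mm short of home, within calibration error. I trusted the picture and the force stop.
  - The arm partly hid the thin packer in the last view; no move went near it.

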